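Set the depth stop of a bench marking head

TASK

Lower the marking head's red-ball lift lever all the way, so that the point comes down on the steel block. Then turn the brass thumbscrew on top clockwise (seen from above) until it seats, back it off a quarter turn, and finish with the gripper still holding the thumbscrew there, because I am about to tighten its lock nut. Leave everything else on the bench where it is.

Things in the scene. Friction and masses are not known exactly. Their poses are not given: they have to be found in the camera images.
- marking_head: green marking head fixed to the bench: base plate 150x120x12 mm; column 28 mm thick, axis at x = 70 mm, top 155 mm up; head block 56x50 mm over the origin, top 130 mm up. Origin: on the bench under the thumbscrew's axis; x points back from head to column, y to the head's left side (the lift lever's), z up. Yaw within 0.4 rad of world axes.
- lever_ball (a point): centre of the red ball, 18 mm across, on the lift lever's end. In marking_head's frame the lever turns about the y axis through (0, 38, 106) mm and the ball, 90 mm from there, stands in front (-x) at y = 38: x = -79, z = 149 mm fully raised; x = -90, z = 106 level; x = -81, z = 67 fully lowered. Push it down from above with closed fingers.
- lift_lever (a joint): angle of the lift lever, rad: 0 fully raised (0.5 rad above level), 0.95 fully lowered, on its stop (0.45 rad below level). It stays where it is left; moving it takes about 1 N at the ball.
- thumbscrew_wing: flat brass wing of the thumbscrew: upright plate 36 mm long (its x), 10 mm thick (its y), 28 mm high (z), its +x end painted red. Origin: its centre, 164 mm above the bench on the screw's vertical axis; the height stays the same as it turns. Below it: stem 10 mm thick (137 to 150 mm up), brass lock nut 23 mm across (130 to 137 mm up).
- depth_screw (a joint): thumbscrew angle, rad: 0 seated on a hard stop (the wing's x axis then lies along marking_head's x axis), growing anticlockwise seen from above as it is backed off; a quarter turn is 1.57. Starts between 0.7 and 1.4. Turning takes 0.06 N m; it stays where it is left.
- red_pliers: red-handled pliers, 132x60x11 mm, lying on the bench; a bystander, leave it alone. Origin: centre of its underside.
- bowl: white bowl, 101 mm across, 36 high mm, standing on the bench; a bystander, leave it alone. Origin: centre of its underside.
- brown_bottle: brown bottle with a white cap, 35 mm across, 68 high mm, standing on the bench; a bystander, leave it alone. Origin: centre of its underside.
- wire_spool: grey spool of white wire, 38 mm across, 20 high mm, standing at the left on the bench; a bystander, leave it alone. Origin: centre of its underside.
- small_dish: small white dish, 68 mm across, 15 high mm, standing at the left on the bench; a bystander, leave it alone. Origin: centre of its underside.

How it is judged:
By the outcome, as a careful person would: the job done as asked, in the order asked, and still so for the second after the job is handed in, while the arm keeps its last pose, push and grip.
It also fails if it takes over 51 s, if anything falls off the work surface, if the arm or the gripper's body presses on something with over 40 N, if the wrist force passes 120 N, or if a joint passes its speed limit or range.

ROBOT

A 6-joint arm with a two-finger parallel gripper is mounted at the origin on the work surface; the furniture and walls round the work are solid. World frame = base frame: x ahead of the robot, y to its left, z up, the work surface at z = 0. Lengths are in m, angles in rad, forces in N, time in s.
With the tool pointing down it reaches from about 0.3 to 0.85 m from the base axis. Payload 5.4 kg.
Tool frame: the origin (TCP) lies midway between the tips of the shut fingers; the grasp point (between the pads) lies 19 mm behind it; z points along the fingers, y is the line along which they close (so a half turn about z gives the same grasp; the last joint's range is limited). The gripper opens to 85 mm and grips with 20 to 120 N. Pads are 22 mm wide; open, the fingers measure 114 mm over their backs; the gripper's body (76 mm by 85 mm) begins 54 mm behind the grasp point. The pads swing forward as they close: fully open they stand 13 mm farther back than shut.
Start: joints at [-1.374, 0.158, 1.597, -0, 1.386, -0.21], TCP at [0.227, -0.528, 0.231] pointing down, gripper open.
Joint ranges: [-2.91, 2.91], [-0.94, 2.29], [0.18, 2.7], [-1.29, 4.43], [0.17, 2.64], [-3, 3]. Speed limits (rad/s): [2.57, 2.57, 3.14, 3.14, 3.14, 3.14].

INTERFACE

Orientations are given as a 3x3 rotation matrix whose columns are the frame's x, y, z axes.
In Python, from rig import state, optics, arm gives the robot as it stands.
- The arm moves only by the tool arm_command, never from a script. Its argument "commands" is text: rows parted by semicolons, each of 7 numbers parted by spaces: the turn, a rotation vector about the world's x, y, z in units of 6 degrees (1.0 is 6 degrees), then the shift along the world's x, y, z in cm, then the finger opening in cm, from 0 to 8.54. A call has 1 to 5 rows; each row shifts and turns the commanded pose from where the row before left it; what a row does not reach is not made up. A row lasts 1/10 s, in which the tool goes at most 50 mm and 8.59 degrees, less where a joint would pass 70% of its speed; a pose out of reach is approached as far as the arm can. A call with a gripper value outside its range is refused whole. The fingers move at their own pace and stop on an object; the grip force is fixed at half the most. Time passes only in rows, so rows that do not move let the fingers close. It gives the time, the measured TCP pose, the force, the opening and the grip force at its end, in the units of the state.
- state(): the state, without advancing time (a new reading comes with each control period).
- optics.camera(name): name is "scene" or "top" or "wrist"; returns the picture (400x640x3 uint8, blue, green, red); there is no depth.
- optics.camera_info(name): a dict with "K" (3x3 intrinsics, pixels), "pose" (4x4, takes a point from camera to world coordinates). Camera axes: x right, y up, looking along -z (the intrinsics and any distortion apply to the point x, -y, -z); pixel columns grow to the right and rows downward; lengths in m; the calibration is good to about 2 mm. A picture is of the moment at which its call begins: read the wrist's pose just before it. camera_info takes no time and is no camera call; for the wrist camera it gives the pose at the moment of the call.
- arm.close_job(): hands the job in; it is judged then, once.
Trained networks look in the newest picture that a camera, given by its name, has taken for a name from the list of things; names that differ only in an ending like _2 or _b are one class to them, and where a whole thing is asked for, a point or a joint stands for the part that bears it (a point fixed in the world has none). Each returns a list of dicts, best first, with "p" (0 to 1); they miss things now and then, are a little off and sometimes report something else, mostly with a low value. They report only what shows in the picture. A call takes as long as a camera call.
- optics.look_for(thing, camera): "xyz" ([x, y, z] in m, in the coordinates of the camera as it stood for that picture, good to about 4 mm: the middle of the surface that is visible of it).
- optics.masks_of(thing, camera): "region" (400x640 bool, what is visible of it).
The state is a dict: "t": time; "joint_positions": joint angles; "joint_vel": joint speeds; "joint_torque": joint torques, N m; "eef_pos": TCP position; "orientation": TCP orientation; "contact_force": force on the tool from outside, world axes, zero at the start; "ft_torque": the same for the moment, N m; "gripper_width": opening from 0.0 (shut) to 1.0 (fully open); "finger_force": force on a finger pad.
Only numpy, scipy, OpenCV 4.12 (cv2) and the standard library are available. Lean on these libraries where they do the work, as an engineer would, in place of code of your own. Each camera call takes 0.05 s, during which the arm holds its last target. There are 200 camera calls.

## Working session

There is one attempt and no reset: what is moved stays moved. The work goes in short steps, Python scripts to look and compute and a tool call to move; the robot and the scene stay as the last step left them, time stands still between calls to the robot, and variables do not carry over. Pictures are saved under pics/ and viewed, at most 10 in all, crops included, and the job is handed in when it is done.

Besides the shell and the picture viewer there is one more tool, called after "Request:" as name(argument=value, ...), one argument or row to a line, values as JSON. arm_command: Moves the arm, as the interface text tells. Its arguments: {"type":"object","properties":{"commands":{"type":"string"}},"required":["commands"]}

```bash
mkdir -p pics
cat > h.py <<'E'
import numpy as np, cv2
from rig import state, optics, arm
def snap(c,fn=None):
    info=optics.camera_info(c); im=optics.camera(c)
    if fn: cv2.imwrite('pics/'+fn,im)
    return im,np.array(info['K']),np.array(info['pose'])
def w(P,p): return P[:3,:3]@np.array(p)+P[:3,3]
def ray(K,P,uv):
    d=np.linalg.inv(K)@np.array([uv[0],uv[1],1.]); d=P[:3,:3]@np.array([d[0],-d[1],-d[2]]); return P[:3,3],d/np.linalg.norm(d)
def proj(K,P,X):
    c=P[:3,:3].T@(np.array(X)-P[:3,3]); q=K@np.array([c[0],-c[1],-c[2]]); return q[:2]/q[2]
def tri(rs):
    A=sum(np.eye(3)-np.outer(d,d) for o,d in rs); b=sum((np.eye(3)-np.outer(d,d))@o for o,d in rs); return np.linalg.solve(A,b)
def cen(thing,c):
    m=optics.masks_of(thing,c)
    if not m: return None
    r=m[0]['region']; ys,xs=np.nonzero(r); return np.array([xs.mean(),ys.mean()]),m[0]['p'],r
E
python3 - <<'E'
from h import *
np.set_printoptions(precision=4,suppress=True)
R={}
for c in ['scene','top']:
    im,K,P=snap(c,c+'1.png')
    print(c,P[:3,3],optics.camera_info(c).keys())
    for t in ['marking_head','lever_ball','thumbscrew_wing']:
        l=optics.look_for(t,c)
        for d in l[:2]: print(t,round(d['p'],2),w(P,d['xyz']))
        m=cen(t,c)
        if m: print('  mask',m[0],m[1],m[2].sum()); R.setdefault(t,[]).append(ray(K,P,m[0]))
for t,r in R.items():
    if len(r)==2: print(t,tri(r))
s=state();print(s['t'],s['orientation'])
E
```

```text
scene [ 0.762  -0.3921  0.8834] dict_keys(['K', 'pose'])
  mask [358.6637 207.643 ] 0.96 3759
lever_ball 0.69 [ 0.4802 -0.0001  0.1301]
  mask [333.8056 163.4259] 0.56 108
thumbscrew_wing 0.42 [ 0.5561 -0.0171  0.1755]
  mask [357.3103 177.3655] 0.64 145
top [ 0.3156 -0.0985  1.0097] dict_keys(['K', 'pose'])
marking_head 0.63 [ 0.5484 -0.0182  0.0126]
  mask [293.2583 170.6041] 0.6 2652
lever_ball 0.58 [0.4975 0.0007 0.1234]
  mask [282.744  187.0417] 0.65 168
thumbscrew_wing 0.46 [ 0.368  -0.3395  0.0172]
  mask [292.1538 163.6346] 0.59 104
marking_head [ 0.5659 -0.012   0.0394]
lever_ball [ 0.4914 -0.0069  0.1467]
thumbscrew_wing [ 0.551  -0.0175  0.1643]
0.7 [[ 0.9184  0.3957 -0.    ]
 [ 0.3957 -0.9184 -0.    ]
 [-0.     -0.     -1.    ]]
```

Run:
```python
import cv2,numpy as np
a=cv2.imread('pics/scene1.png');b=cv2.imread('pics/top1.png')
a=cv2.resize(a[120:270,260:460],None,fx=4,fy=4,interpolation=2);b=cv2.resize(b[110:260,200:400],None,fx=4,fy=4,interpolation=2)
cv2.imwrite('pics/a.png',a);cv2.imwrite('pics/b.png',b)
```

```text
(no output)
```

View pics/a.png

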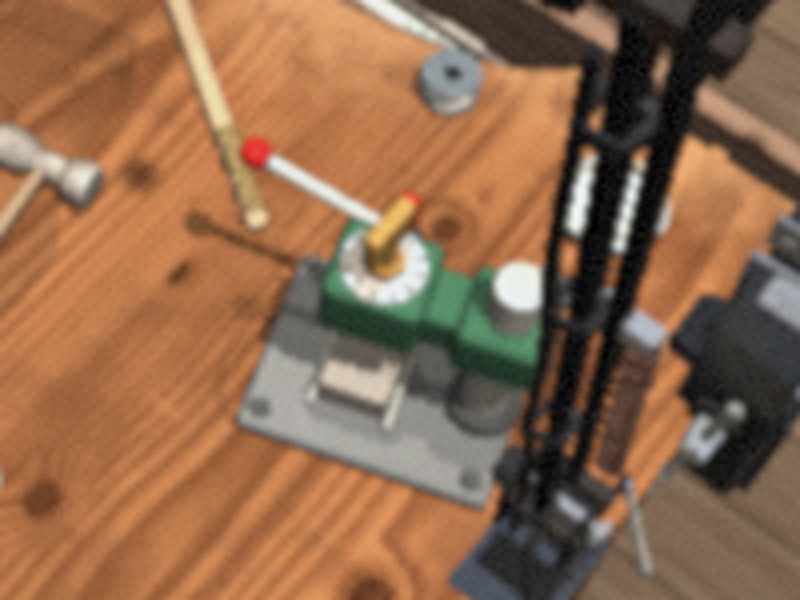

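View pics/b.png

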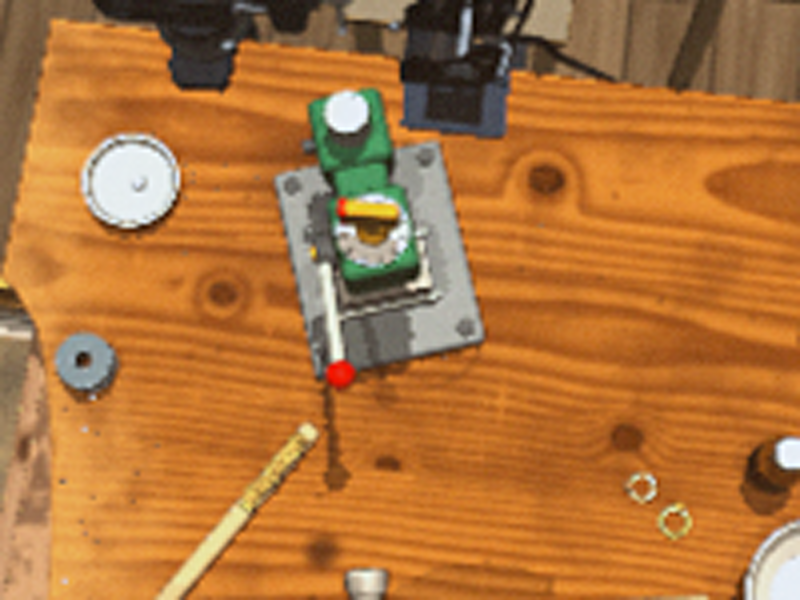

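View pics/scene1.png

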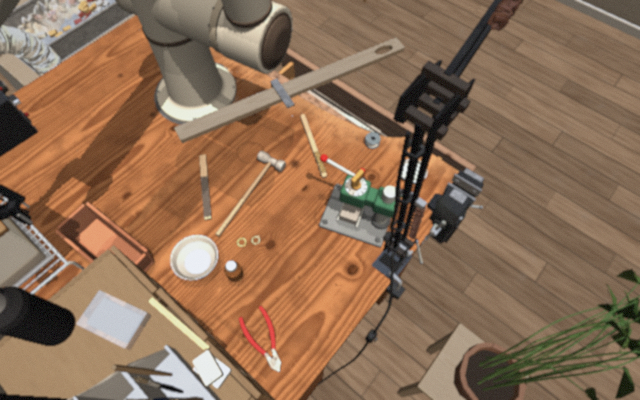

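The scene shows the green head at about (357,180) with the red ball at (324,158), and the wing's red end pointing left and back. The top view has the ball at (285,203) and the wing at (292,163), with the white column cap at (287,138). A lamp stands behind the head on the right.

```bash
python3 - <<'E'
from h import *
np.set_printoptions(precision=4,suppress=True)
V={}
for c in ['scene','top']:
    im=cv2.imread(f'pics/{c}1.png'); i=optics.camera_info(c);K,P=np.array(i['K']),np.array(i['pose'])
    hsv=cv2.cvtColor(im,cv2.COLOR_BGR2HSV)
    red=((hsv[...,0]<5)|(hsv[...,0]>175))&(hsv[...,1]>190)&(hsv[...,2]>150)
    n,l,st,ce=cv2.connectedComponentsWithStats(red.astype(np.uint8))
    V[c]=(K,P); print(c,[(ce[k].round(1),st[k,4]) for k in range(1,n) if st[k,4]>3 and 260<ce[k][0]<400 and 120<ce[k][1]<260])
T=lambda a,b: tri([ray(*V['scene'],a),ray(*V['top'],b)])
print('ball',T((324.25,158),(285,203.5)));print('cap',T((389.5,190),(287,138)));print('dial',T((356.25,187),(293.25,168)))
print('wingred',T((363,170),(286,162)),'wingmid',T((357.3,177.4),(292.2,163.6)))
print('lampbase',T((393,264),(313,135)))
E
python3 - <<'E'
import cv2
im=cv2.imread('pics/top1.png');cv2.imwrite('pics/t.png',im)
E
```

```text
scene [(array([323.2, 157.5]), np.int32(28))]
top [(array([284.7, 203. ]), np.int32(35))]
ball [ 0.4591 -0.0101  0.1347]
cap [0.6155 0.004  0.1577]
dial [ 0.5516 -0.0173  0.1248]
wingred [ 0.5514 -0.0026  0.1737] wingmid [ 0.5511 -0.0176  0.1643]
lampbase [ 0.6968 -0.0488 -0.0216]
```

View pics/top1.png

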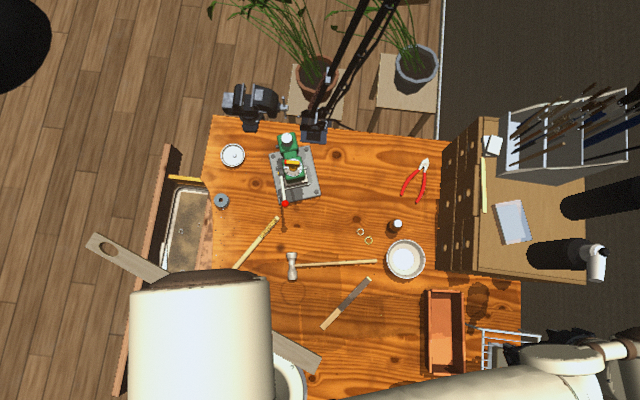

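Request:
arm_command(
  commands="0 0 0.9 1.9 4.2 0.4 8; 0 0 0.9 1.9 4.2 0.4 8; 0 0 0.9 1.9 4.2 0.4 8; 0 0 0.9 1.9 4.2 0.4 8; 0 0 0.9 1.9 4.2 0.4 8",
)

```text
t: 1.2
eef_pos: [0.3229, -0.3164, 0.2515]
orientation: [[0.636, 0.772, 0.0], [0.772, -0.636, -0.0], [-0.0, 0.001, -1.0]]
contact_force: [1.4, 0.5, 0.0]
gripper_width: 0.932
finger_force: 0.0
```

Request:
arm_command(
  commands="0 0 0.9 1.9 4.2 0.4 3; 0 0 0.9 1.9 4.2 0.4 2; 0 0 0.9 1.9 4.2 0.4 0; 0 0 0.9 1.9 4.2 0.2 0; 0 0 0.9 1.9 4.2 0 0",
)

```text
t: 1.7
eef_pos: [0.4182, -0.1064, 0.2661]
orientation: [[0.216, 0.976, 0.002], [0.976, -0.216, -0.001], [-0.001, 0.002, -1.0]]
contact_force: [1.4, -0.4, -0.1]
gripper_width: 0.082
finger_force: 0.0
```

Request:
arm_command(
  commands="0 0 0.9 1.9 4.2 0 0; 0 0 0.5 1 3 0 0; 0 0 0 0 0 0 0; 0 0 0 0 0 0 0",
)

```text
t: 2.1
eef_pos: [0.4465, -0.0359, 0.2653]
orientation: [[0.074, 0.997, -0.0], [0.997, -0.074, -0.001], [-0.001, -0.0, -1.0]]
contact_force: [-0.9, -0.5, -0.7]
gripper_width: 0.003
finger_force: 0.0
```

Run:
```python
from h import *
np.set_printoptions(precision=4,suppress=True)
im,K,P=snap('wrist','w1.png'); s=state();print(s['t'],s['eef_pos'],s['joint_positions'],P)
for t in ['lever_ball','thumbscrew_wing']:
    m=cen(t,'wrist'); print(t,m and m[:2], [(d['p'],w(P,d['xyz'])) for d in optics.look_for(t,'wrist')[:2]])
```

```text
2.15 [ 0.4463 -0.0365  0.2653] [-0.3523 -0.2066  1.8882 -0.0006  1.46   -0.2769] [[ 0.9973  0.0701  0.0236  0.4518]
 [-0.0739  0.9464  0.3143  0.045 ]
 [-0.0003 -0.3152  0.949   0.4086]
 [ 0.      0.      0.      1.    ]]
lever_ball (array([382.7965, 135.0296]), 0.96) []
thumbscrew_wing (array([463.0376, 163.4053]), 0.81) [(0.82, array([ 0.5486, -0.0103,  0.1775]))]
```

View pics/w1.png

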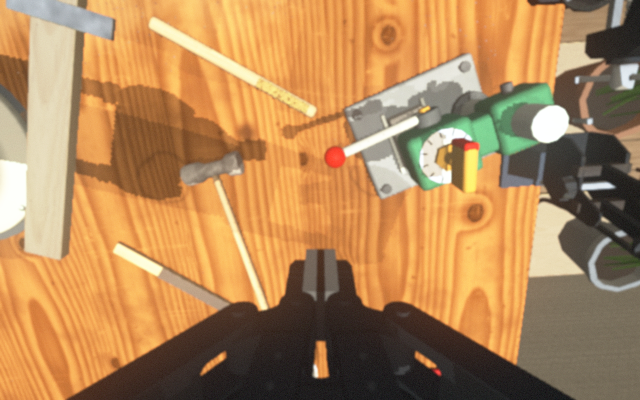

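The wrist view shows the ball at (335,157), the wing's top from about (470,145), its red end, to (470,191), the dial centre at (447,155) and the column cap at (548,123).

Run:
```python
from h import *
np.set_printoptions(precision=4,suppress=True)
V={c:(np.array(optics.camera_info(c)['K']),np.array(optics.camera_info(c)['pose'])) for c in ['scene','top','wrist']}
def T(n,a,b,c):
    rs=[ray(*V['scene'],a),ray(*V['top'],b),ray(*V['wrist'],c)]; X=tri(rs)
    print(n,X,[ (proj(*V[k],X)-q).round(1) for k,q in zip(V,(a,b,c))], 'top+wrist',tri(rs[1:]),'sc+wrist',tri(rs[::2]))
im=cv2.imread('pics/w1.png');hsv=cv2.cvtColor(im,cv2.COLOR_BGR2HSV)
red=((hsv[...,0]<5)|(hsv[...,0]>175))&(hsv[...,1]>190)&(hsv[...,2]>130)
n,l,st,ce=cv2.connectedComponentsWithStats(red.astype(np.uint8));print([(ce[k].round(1),st[k]) for k in range(1,n) if st[k,4]>20])
T('ball',(323.7,157.5),(284.8,203),(335,157));T('cap',(389.5,190),(287,138),(548,123));T('dial',(356.25,187),(293.25,168),(447,155))
T('wing',(357.3,177.4),(292.2,163.6),(463,163.4))
cv2.imwrite('pics/w1c.png',cv2.resize(im[60:210,320:520],None,fx=4,fy=4,interpolation=cv2.INTER_CUBIC))
```

```text
[(array([468.6, 144.6]), array([465, 143,  10,   7,  24], dtype=int32)), (array([334.6, 156.9]), array([326, 147,  19,  20, 280], dtype=int32))]
ball [ 0.4593 -0.0109  0.1385] [array([-0.4,  0.1]), array([-0.1, -0.4]), array([-0.3, -0.3])] top+wrist [ 0.4592 -0.0113  0.1368] sc+wrist [ 0.4598 -0.0108  0.1393]
cap [0.6156 0.0048 0.1564] [array([-0.7,  0.4]), array([-0.8, -0.5]), array([-0.2,  1. ])] top+wrist [0.6169 0.0041 0.1528] sc+wrist [0.6159 0.0059 0.1566]
dial [ 0.5522 -0.0183  0.1277] [array([-1. ,  0.1]), array([-0.3, -1.1]), array([-1.5, -0.5])] top+wrist [ 0.5508 -0.0189  0.1295] sc+wrist [ 0.5535 -0.0181  0.1293]
wing [ 0.5513 -0.0177  0.1651] [array([-0.7,  0.2]), array([-0.4, -0.6]), array([-0.8,  0.1])] top+wrist [ 0.5513 -0.0183  0.1638] sc+wrist [ 0.5519 -0.0173  0.1657]
```

View pics/w1c.png

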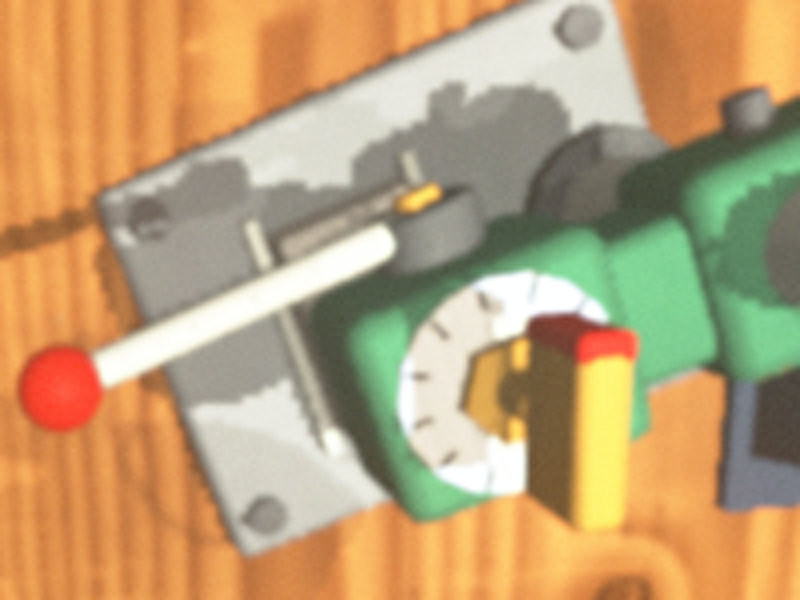

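The crop shows the wing's top face: red end edge (580,330)–(637,330), other end (573,525)–(627,525). The plate's front edge runs (105,195)–(245,552).

Run:
```python
from h import *
i=optics.camera_info('wrist');K,P=np.array(i['K']),np.array(i['pose'])
def at(c,z):
    o,d=ray(K,P,(320+c[0]/4-.4,60+c[1]/4-.4)); return (o+d*(z-o[2])/d[2])[:2]
a,b,c,d=[at(q,.178) for q in ((580,358),(637,335),(573,525),(627,525))]
a=at((580,335),.178)
print('corners',a,b,c,d,'centre',(a+b+c+d)/4); e=(a+b)/2-(c+d)/2; print('wing',np.arctan2(e[1],e[0]),np.linalg.norm(e), np.arctan2(*(a-c)[::-1]),np.arctan2(*(b-d)[::-1]))
p,q,r=at((105,195),.012),at((245,552),.012),at((520,0),.012); e=p-q; print('plate yaw',np.arctan2(e[1],e[0])-np.pi/2,np.linalg.norm(e)); e=r-p;print(np.arctan2(e[1],e[0]))
```

```text
corners [ 0.5468746  -0.00055449] [ 0.55653637 -0.00130296] [ 0.54754187 -0.03448089] [ 0.5571175  -0.03522248] centre [ 0.55201758 -0.01789021]
wing 1.5891946788516123 0.033928702780283156 1.5904618975901361 1.5879271440388227
plate yaw 0.327909300757357 0.11578166946723521
0.3536298996645946
```

Request:
arm_command(
  commands="0 0 0 0.6 1.3 -1 0; 0 0 0 0.5 1.3 -3 0; 0 0 0 0 0 -4 0; 0 0 0 0 0 -2.5 0; 0 0 0 0 0 0 0",
)

```text
t: 2.85
eef_pos: [0.4544, -0.0099, 0.1565]
orientation: [[0.076, 0.997, -0.008], [0.997, -0.076, 0.002], [0.002, -0.008, -1.0]]
contact_force: [0.1, -0.3, -0.5]
gripper_width: -0.0
finger_force: 0.0
```

Request:
arm_command(
  commands="0 0 0 0 0 -1 0; 0 0 0 0 0 -1 0; 0 0 0 0 0 -1 0; 0 0 0 0 0 -1 0; 0 0 0 0 0 -1 0",
)

```text
t: 3.35
eef_pos: [0.4577, -0.0102, 0.1098]
orientation: [[0.075, 0.997, 0.001], [0.997, -0.075, -0.0], [-0.0, 0.001, -1.0]]
contact_force: [-0.2, -0.9, 0.5]
gripper_width: -0.003
finger_force: 0.6
```

Request:
arm_command(
  commands="0 0 0 0 0 -0.6 0; 0 0 0 0 0 -0.6 0; 0 0 0 0 0 -0.6 0; 0 0 0 0 0 -0.3 0; 0 0 0 0 0 0 0",
)

```text
t: 3.85
eef_pos: [0.4572, -0.01, 0.0888]
orientation: [[0.075, 0.997, -0.001], [0.997, -0.075, 0.0], [0.0, -0.001, -1.0]]
contact_force: [0.5, -1.1, 0.3]
gripper_width: 0.004
finger_force: 0.0
```

Request:
arm_command(
  commands="0 0 0 0 0 -0.4 0; 0 0 0 0 0 -0.4 0; 0 0 0 0 0 -0.2 0; 0 0 0 0 0 0 0; 0 0 0 0 0 0 0",
)

```text
t: 4.35
eef_pos: [0.4571, -0.01, 0.079]
orientation: [[0.075, 0.997, -0.001], [0.997, -0.075, 0.0], [0.0, -0.001, -1.0]]
contact_force: [-0.2, -0.6, 1.2]
gripper_width: 0.002
finger_force: 0.0
```

```bash
cat > ball.py <<'E'
from h import *
rs=[];tot=[]
for c in ['scene','top','wrist']:
    im,K,P=snap(c);hsv=cv2.cvtColor(im,cv2.COLOR_BGR2HSV)
    red=((hsv[...,0]<5)|(hsv[...,0]>175))&(hsv[...,1]>180)&(hsv[...,2]>110)
    n,l,st,ce=cv2.connectedComponentsWithStats(red.astype(np.uint8))
    q=proj(K,P,[.46,-.01,.08])
    print(c,q.round(),[(ce[k].round(1),st[k,2:]) for k in range(1,n) if st[k,4]>5 and np.hypot(*(ce[k]-q))<60])
s=state();print(s['t'],s['eef_pos'],s['contact_force'],s['joint_positions'])
E
python3 ball.py
```

```text
scene [323. 172.] []
top [286. 206.] []
wrist [328. 266.] [(array([332. , 245.9]), array([ 25,  21, 198], dtype=int32))]
4.5 [ 0.45722716 -0.01002709  0.07917446] [ 0.38510755  0.16773987 -0.62317521] [-2.87132355e-01  3.75053335e-02  2.05221839e+00 -1.07088615e-04
  1.05242372e+00 -2.12219740e-01]
```

Keep pressing in small steps until the stop shows in the force.

Request:
arm_command(
  commands="0 0 0 0 0 -0.2 0; 0 0 0 0 0 -0.1 0; 0 0 0 0 0 0 0",
)

```text
t: 4.8
eef_pos: [0.4577, -0.0101, 0.0764]
orientation: [[0.075, 0.997, 0.0], [0.997, -0.075, -0.0], [-0.0, 0.0, -1.0]]
contact_force: [0.4, 0.2, 0.7]
gripper_width: -0.0
finger_force: 0.4
```

Request:
arm_command(
  commands="0 0 0 0 0 -0.1 0; 0 0 0 0 0 -0.1 0; 0 0 0 0 0 0 0",
)

```text
t: 5.1
eef_pos: [0.4581, -0.0101, 0.075]
orientation: [[0.075, 0.997, 0.001], [0.997, -0.075, -0.0], [-0.0, 0.001, -1.0]]
contact_force: [-1.1, 1.7, 5.6]
gripper_width: 0.002
finger_force: 3.2
```

Request:
arm_command(
  commands="0 0 0 0 0 -0.1 0; 0 0 0 0 0 0 0",
)

```text
t: 5.3
eef_pos: [0.4583, -0.0102, 0.0746]
orientation: [[0.075, 0.997, 0.001], [0.997, -0.075, -0.0], [-0.0, 0.001, -1.0]]
contact_force: [-2.5, 2.0, 11.4]
gripper_width: 0.003
finger_force: 5.5
```

Request:
arm_command(
  commands="0 0 0 0 0 -0.1 0; 0 0 0 0 0 0 0",
)

```text
t: 5.5
eef_pos: [0.4585, -0.0102, 0.0742]
orientation: [[0.075, 0.997, 0.001], [0.997, -0.075, -0.0], [-0.0, 0.001, -1.0]]
contact_force: [-5.3, 2.1, 15.9]
gripper_width: -0.001
finger_force: 7.9
```

On the stop. Lift off and check the lever.

Request:
arm_command(
  commands="0 0 0 -0.3 0 2 0; 0 0 0 0 0 4 0; 0 0 0 0 0 5 0; 0 0 0 0 0 5 2; 0 0 0 0 0 2 4",
)

```text
t: 6.0
eef_pos: [0.4562, -0.0107, 0.2575]
orientation: [[0.075, 0.997, 0.007], [0.997, -0.075, -0.002], [-0.002, 0.007, -1.0]]
contact_force: [0.3, 0.3, -0.0]
gripper_width: 0.33
finger_force: 0.0
```

Request:
arm_command(
  commands="0 0 0 2 -1.5 1 4; 0 0 0 2 -1.5 0 4; 0 0 0 0 -1 0 4; 0 0 0 0 0 0 4; 0 0 0 0 0 0 4",
)

```text
t: 6.5
eef_pos: [0.4934, -0.0497, 0.2615]
orientation: [[0.075, 0.997, -0.002], [0.997, -0.075, 0.001], [0.001, -0.002, -1.0]]
contact_force: [0.1, -0.4, 0.5]
gripper_width: 0.469
finger_force: 0.0
```

```bash
python3 ball.py
python3 - <<'E'
from h import *
im,K,P=snap('wrist'); print(P)
c=proj(K,P,[.53,-.01,.1]); print(c); x,y=int(np.clip(c[0]-110,0,420)),int(np.clip(c[1]-80,0,240)); print(x,y)
cv2.imwrite('pics/w2c.png',cv2.resize(im[y:y+160,x:x+220],None,fx=3.5,fy=3.5,interpolation=cv2.INTER_CUBIC))
m=cen('thumbscrew_wing','wrist'); print(m and m[:2])
E
```

```text
scene [323. 172.] [(array([323.8, 174.7]), array([ 6,  7, 24], dtype=int32))]
top [286. 206.] []
wrist [283. 135.] [(array([286.1, 132.6]), array([ 15,  16, 155], dtype=int32))]
6.65 [ 0.49383584 -0.04946538  0.26202845] [0.04448138 0.14484061 1.23797881] [-3.43904411e-01 -6.88386628e-02  1.77114626e+00  1.16972996e-04
  1.44001117e+00 -2.69469726e-01]
[[ 9.97215633e-01  7.05114065e-02  2.42718710e-02  4.99258880e-01]
 [-7.45668724e-02  9.46664898e-01  3.13473049e-01  3.12977515e-02]
 [-8.73902686e-04 -3.14410102e-01  9.49286850e-01  4.05353670e-01]
 [ 0.00000000e+00  0.00000000e+00  0.00000000e+00  1.00000000e+00]]
[358.34769615 132.51013356]
248 52
(array([399.82019486, 151.07351639]), 0.56)
```

View pics/w2c.png

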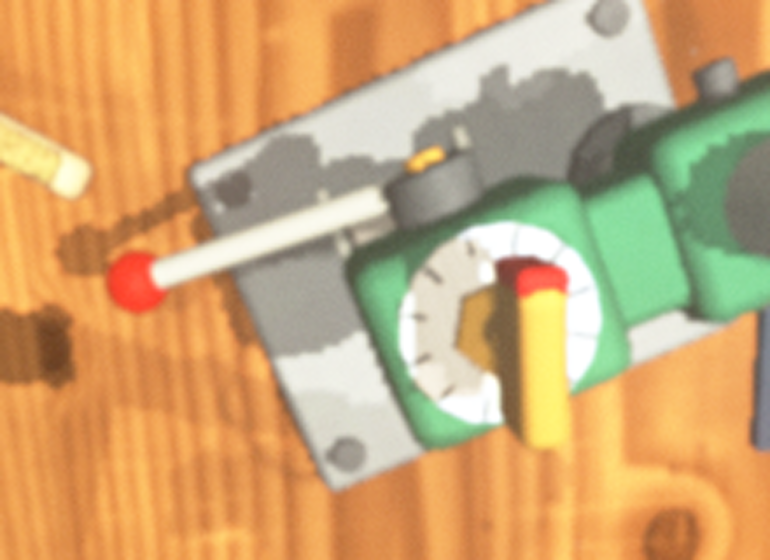

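The lever now points down, with the ball at about (286,133) in the picture. The wing's top face corners in the crop are (517,270), (567,270), (526,445) and (567,445), and the plate's front edge runs (190,172)–(333,490).

Run:
```python
from h import *
i=optics.camera_info('wrist');K,P=np.array(i['K']),np.array(i['pose'])
j=optics.camera_info('scene');Ks,Ps=np.array(j['K']),np.array(j['pose'])
X=tri([ray(K,P,(286.4,132.6)),ray(Ks,Ps,(323.8,174.7))]);print('ball',X)
h=np.array([.552,-.018,0]);y=.33;R=np.array([[np.cos(y),-np.sin(y),0],[np.sin(y),np.cos(y),0],[0,0,1]]);print('in head',R.T@(X-h))
def at(c,z):
    o,d=ray(K,P,(248+c[0]/3.5-.4,52+c[1]/3.5-.4)); return (o+d*(z-o[2])/d[2])[:2]
a,b,c,d=[at(q,.178) for q in ((517,270),(567,270),(524,445),(567,445))]
e=(a+b)/2-(c+d)/2; print('c',(a+b+c+d)/4,'wing',np.arctan2(e[1],e[0]),np.linalg.norm(e), np.linalg.norm(a-b),np.arctan2(*(b-d)[::-1]))
p,q=at((190,172),.012),at((333,490),.012); e=p-q; print('plate yaw',np.arctan2(e[1],e[0])-np.pi/2,np.linalg.norm(e))
```

```text
ball [ 0.46222242 -0.00960127  0.06859529]
in head [-0.08221185  0.03703735  0.06859529]
c [ 0.55208619 -0.01650929] wing 1.592569738131597 0.03436351995162156 0.00945750015909104 1.5790262870028848
plate yaw 0.3489357815505518 0.11640750094158497
```

Request:
arm_command(
  commands="0 0 0.5 2.8 1.6 0 4; 0 0 0.4 3 1.6 0 4; 0 0 0 0 0 0 4; 0 0 0 0 0 -3 4; 0 0 0 0 0 0 4",
)

```text
t: 7.25
eef_pos: [0.5498, -0.0174, 0.2285]
orientation: [[-0.019, 1.0, -0.008], [1.0, 0.019, 0.002], [0.002, -0.008, -1.0]]
contact_force: [-0.4, 0.2, -1.4]
gripper_width: 0.465
finger_force: 0.0
```

Request:
arm_command(
  commands="0 0 0 0 0 -3 4; 0 0 0 0 0 -2.5 4; 0 0 0 0 0 -2 4; 0 0 0 0 0 -0.9 4; 0 0 0 0 0 0 4",
)

```text
t: 7.75
eef_pos: [0.5516, -0.018, 0.1478]
orientation: [[-0.019, 1.0, -0.002], [1.0, 0.019, 0.0], [0.001, -0.002, -1.0]]
contact_force: [0.7, 1.0, -0.3]
gripper_width: 0.469
finger_force: 0.0
```

Request:
arm_command(
  commands="0 0 0 0 0 0 2; 0 0 0 0 0 0 0; 0 0 0 0 0 0 0; 0 0 0 0 0 0 0; 0 0 0 0 0 0 0",
)

```text
t: 8.25
eef_pos: [0.5529, -0.0184, 0.1502]
orientation: [[-0.019, 1.0, 0.001], [1.0, 0.019, -0.001], [-0.001, 0.001, -1.0]]
contact_force: [-3.8, -0.7, 5.5]
gripper_width: 0.107
finger_force: 59.6
```

```bash
cat > st.py <<'E'
from h import *
np.set_printoptions(precision=3,suppress=True)
s=state();o=s['orientation'];print(s['t'],s['eef_pos'],'th',np.arctan2(o[1][1],o[0][1]),'F',s['contact_force'],'M',s['ft_torque'],s['gripper_width'],s['finger_force'],s['joint_positions'])
E
python3 st.py
```

```text
8.25 [ 0.553 -0.018  0.15 ] th 0.01937061852028713 F [-3.785 -0.696  5.518] M [-0.041  0.621 -0.033] 0.10653167923201405 59.570072293281555 [-0.251  0.178  1.742 -0.001  1.221 -0.271]
```

Request:
arm_command(
  commands="0 0 -0.5 0.1 0 0.2 0; 0 0 -0.9 0 0 0 0; 0 0 -0.9 0 0 0 0; 0 0 -0.9 0 0 0 0; 0 0 -0.8 0 0 0 0",
)

```text
t: 8.75
eef_pos: [0.5525, -0.0183, 0.1502]
orientation: [[0.392, 0.92, -0.003], [0.92, -0.392, -0.0], [-0.001, -0.002, -1.0]]
contact_force: [-4.7, -1.1, -0.6]
gripper_width: 0.103
finger_force: 59.6
```

```bash
python3 st.py
```

```text
8.75 [ 0.552 -0.018  0.15 ] th -0.4028764405910311 F [-4.693 -1.055 -0.587] M [-0.191  0.585  0.106] 0.10298489468779808 59.64113473892212 [-0.251  0.179  1.74  -0.001  1.225  0.152]
```

Request:
arm_command(
  commands="0 0 -0.9 0 0 0 0; 0 0 -0.9 0 0 0 0; 0 0 -0.9 0 0 0 0; 0 0 -0.9 0 0 0 0; 0 0 -0.9 0 0 0 0",
)

```text
t: 9.25
eef_pos: [0.5521, -0.018, 0.1502]
orientation: [[0.767, 0.642, -0.003], [0.642, -0.767, -0.0], [-0.003, -0.002, -1.0]]
contact_force: [-5.6, 0.1, 0.4]
gripper_width: 0.104
finger_force: 59.8
```

Request:
arm_command(
  commands="0 0 -0.8 0 0 0 0; 0 0 -0.6 0 0 0 0; 0 0 -0.4 0 0 0 0; 0 0 -0.2 0 0 0 0; 0 0 0 0 0 0 0",
)

```text
t: 9.75
eef_pos: [0.552, -0.0179, 0.1502]
orientation: [[0.882, 0.471, -0.004], [0.471, -0.882, 0.0], [-0.003, -0.002, -1.0]]
contact_force: [-6.4, 0.9, 1.7]
gripper_width: 0.105
finger_force: 59.9
```

```bash
python3 st.py
```

```text
9.75 [ 0.552 -0.018  0.15 ] th -1.0804465304365332 F [-6.426  0.945  1.746] M [-0.017  0.862 -0.072] 0.10498137199076081 59.89715337753296 [-0.251  0.179  1.74  -0.001  1.226  0.83 ]
```

Request:
arm_command(
  commands="0 0 -0.4 0 0 0 0; 0 0 -0.4 0 0 0 0; 0 0 -0.4 0 0 0 0; 0 0 0 0 0 0 0",
)

```text
t: 10.15
eef_pos: [0.5519, -0.0178, 0.1502]
orientation: [[0.934, 0.356, -0.004], [0.356, -0.934, 0.0], [-0.004, -0.002, -1.0]]
contact_force: [-6.3, 0.3, 1.4]
gripper_width: 0.109
finger_force: 59.9
```

```bash
python3 st.py
```

```text
10.15 [ 0.552 -0.018  0.15 ] th -1.206522602355657 F [-6.32   0.337  1.354] M [ 0.017  0.905 -0.062] 0.10853736549332646 59.92787539958954 [-0.251  0.179  1.74  -0.001  1.227  0.956]
```

Request:
arm_command(
  commands="0 0 -0.3 0 0 0 0; 0 0 0 0 0 0 0",
)

```text
t: 10.35
eef_pos: [0.5519, -0.0177, 0.1502]
orientation: [[0.945, 0.328, -0.004], [0.328, -0.945, 0.0], [-0.004, -0.002, -1.0]]
contact_force: [-5.9, 1.3, 0.1]
gripper_width: 0.104
finger_force: 59.9
```

```bash
python3 st.py
```

```text
10.35 [ 0.552 -0.018  0.15 ] th -1.2370253337583377 F [-5.922  1.314  0.061] M [0.055 0.844 0.197] 0.10394772495978266 59.93779420852661 [-0.251  0.179  1.74  -0.001  1.227  0.987]
```

Request:
arm_command(
  commands="0 0 -0.3 0 0 0 0; 0 0 0 0 0 0 0",
)

```text
t: 10.55
eef_pos: [0.5519, -0.0177, 0.1502]
orientation: [[0.954, 0.299, -0.004], [0.299, -0.954, -0.0], [-0.004, -0.001, -1.0]]
contact_force: [-5.9, 0.5, 1.6]
gripper_width: 0.104
finger_force: 61.7
```

```bash
python3 st.py
```

```text
10.55 [ 0.552 -0.018  0.15 ] th -1.2667233844490438 F [-5.944  0.463  1.584] M [0.04  0.819 0.913] 0.10360218931459395 61.73330783843994 [-0.25   0.179  1.74  -0.001  1.227  1.017]
```

Request:
arm_command(
  commands="0 0 -0.2 0 0 0 0; 0 0 0 0 0 0 0",
)

```text
t: 10.75
eef_pos: [0.5519, -0.0177, 0.1502]
orientation: [[0.96, 0.28, -0.004], [0.28, -0.96, -0.0], [-0.004, -0.001, -1.0]]
contact_force: [-5.8, -0.3, 0.3]
gripper_width: 0.103
finger_force: 67.2
```

```bash
python3 st.py
```

```text
10.75 [ 0.552 -0.018  0.15 ] th -1.286561127443883 F [-5.765 -0.26   0.29 ] M [0.114 0.909 1.146] 0.10277963778473409 67.24163174629211 [-0.25   0.179  1.74  -0.001  1.227  1.037]
```

Seated: the torque rises sharply at tool angle −1.24. Backing off a quarter turn.

Request:
arm_command(
  commands="0 0 0.5 0 0 0 0; 0 0 0.9 0 0 0 0; 0 0 1.1 0 0 0 0; 0 0 1.1 0 0 0 0; 0 0 1.1 0 0 0 0",
)

```text
t: 11.25
eef_pos: [0.5522, -0.0181, 0.1503]
orientation: [[0.712, 0.702, -0.003], [0.702, -0.712, -0.0], [-0.002, -0.002, -1.0]]
contact_force: [-6.0, 0.2, 0.2]
gripper_width: 0.106
finger_force: 59.8
```

Request:
arm_command(
  commands="0 0 1.1 0 0 0 0; 0 0 1.1 0 0 0 0; 0 0 1.1 0 0 0 0; 0 0 1.1 0 0 0 0; 0 0 1.1 0 0 0 0",
)

```text
t: 11.75
eef_pos: [0.5526, -0.0183, 0.1502]
orientation: [[0.215, 0.977, -0.002], [0.977, -0.215, -0.001], [-0.001, -0.002, -1.0]]
contact_force: [-3.6, -1.6, -1.3]
gripper_width: 0.107
finger_force: 59.6
```

Request:
arm_command(
  commands="0 0 1.1 0 0 0 0; 0 0 1.1 0 0 0 0; 0 0 1.1 0 0 0 0; 0 0 1 0 0 0 0; 0 0 0.4 0 0 0 0",
)

```text
t: 12.25
eef_pos: [0.5531, -0.0183, 0.1503]
orientation: [[-0.27, 0.963, -0.001], [0.963, 0.27, -0.0], [-0.0, -0.001, -1.0]]
contact_force: [-1.2, -1.6, -2.7]
gripper_width: 0.103
finger_force: 59.3
```

Request:
arm_command(
  commands="0 0 0.4 0 0 0 0; 0 0 0.1 0 0 0 0; 0 0 0 0 0 0 0; 0 0 0 0 0 0 0",
)

```text
t: 12.65
eef_pos: [0.5532, -0.0183, 0.1502]
orientation: [[-0.317, 0.948, -0.001], [0.948, 0.317, -0.0], [-0.0, -0.001, -1.0]]
contact_force: [-2.0, -1.3, -2.5]
gripper_width: 0.105
finger_force: 59.4
```

```bash
python3 st.py
python3 - <<'E'
from h import *
for c,x,y in (('scene',300,130),('top',240,120)):
    im,K,P=snap(c); cv2.imwrite(f'pics/{c}3c.png',im)
    globals()[c]=cv2.resize(im[y:y+100,x:x+110],None,fx=3.6,fy=3.6,interpolation=cv2.INTER_CUBIC)
im,K,P=snap('wrist','w3.png')
cv2.imwrite('pics/fin.png',np.hstack([scene,top]))
E
```

```text
12.65 [ 0.553 -0.018  0.15 ] th 0.3225344476527384 F [-1.993 -1.267 -2.492] M [-0.342  0.339  0.049] 0.1047998649192722 59.41189885139465 [-0.251  0.18   1.739 -0.001  1.223 -0.573]
```

View pics/fin.png

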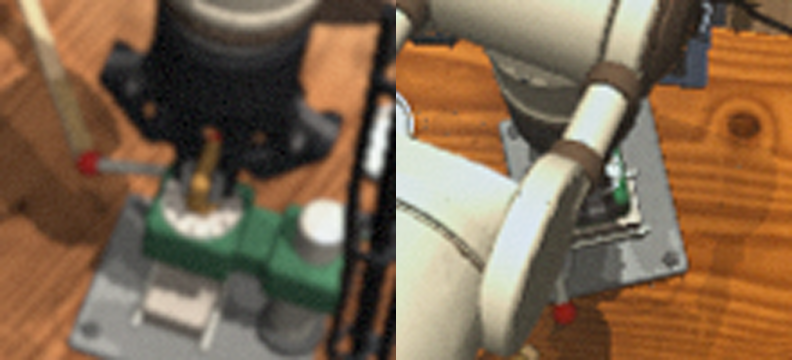

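View pics/w3.png

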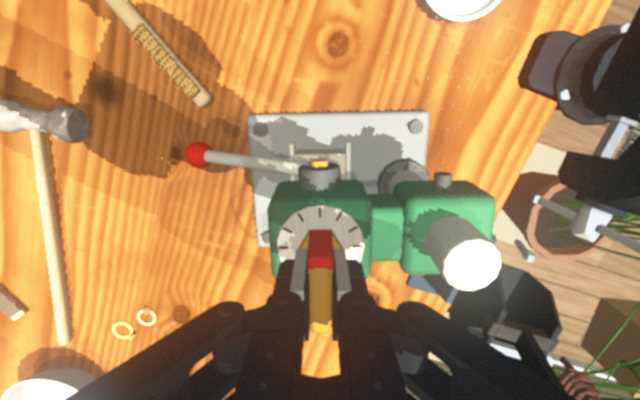

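The wing is held between the pads with its red end towards the head's left side, square to the head, at about (320,248). The lever is still down. One small final trim, then hand in.

Request:
arm_command(
  commands="0 0 0.1 0 0 0 0; 0 0 0 0 0 0 0; 0 0 0 0 0 0 0; 0 0 0 0 0 0 0",
)

```text
t: 13.2
eef_pos: [0.5532, -0.0183, 0.1502]
orientation: [[-0.327, 0.945, -0.001], [0.945, 0.327, -0.0], [-0.0, -0.001, -1.0]]
contact_force: [-4.0, -2.7, -0.6]
gripper_width: 0.107
finger_force: 59.5
```

```bash
python3 st.py; python3 -c "
from rig import arm
print(arm.close_job())"
```

```text
13.2 [ 0.553 -0.018  0.15 ] th 0.3336314306223337 F [-3.963 -2.694 -0.616] M [-0.498  0.521  0.086] 0.10692353103306289 59.52165484428406 [-0.251  0.18   1.739 -0.001  1.223 -0.584]
the job is handed in; nothing more can be done
None
```

The lift lever is down on its stop, and the thumbscrew was turned clockwise until it seated and then backed off a quarter turn (about 1.57 rad by the tool angle); the gripper is still holding it there, and I handed the job in at 13.2 s without touching anything else on the bench.

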